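Load the amber calibration cartridge into the photometer

TASK

Calibrate the photometer: take the amber cartridge from the yellow tray and slide it, kept upright, along the channel past the sprung side ball until it clicks home against the end stop under the hood. Then push the red shutter lever all the way over, let go and draw clear of everything; leave the blue cartridge, the bottles and the beaker where they stand.

Things in the scene. Friction and masses are not known exactly. Their poses are not given: they have to be found in the camera images.
- amber_cartridge: Cartridge to load: loose upright black block 110 mm long (its y), 24 mm wide (x), 55 mm high, 0.15-0.31 kg, AMBER strip on top and amber side panes. Origin: centre of underside, z up. End corners rounded 6 mm. Each long side has a ball notch at mid-length, 20 mm long, 7 mm deep, in the lowest 26 mm only. Same when turned half round: either end may lead. Its y lies roughly along the tray's y.
- blue_cartridge: The other cartridge, same shape but with a BLUE strip and panes; stands about 84 mm beside the amber one in the tray, on either side. Leave it there.
- tray: Fixed yellow tray 190 mm (x) by 150 mm (y), lip 12 mm high, walls and floor 4 mm; origin at centre of underside. The two cartridges stand on its floor.
- photometer: Fixed cream bench instrument; origin on the work surface. At yaw 0 (it varies by 0.3 rad) its x points away from the robot, y to the robot's left. Flat deck 45 mm up, x -105 to 95, y -155 to 205 mm. On it a channel along y at x = 0: deck as floor, 26 mm wide, teal walls 20 mm high, y -10 to 75 mm. y -155 to -45 mm is open deck for setting the cartridge down.
- home (a point): On the channel floor 45 mm up, at photometer x 0, y 20 mm; photometer's axes. The cartridge's underside centre lies here, its length along y, when it is home, its leading end against the end stop at photometer y 75 mm.
- mouth (a point): Middle of the channel's wide entry, on the deck, photometer x 0, y -45 mm; photometer's axes. From here funnel walls 20 mm high narrow the way from 56 mm to 26 mm at y -10 mm. The cartridge is pushed in towards +y.
- hood (a point): Centre of the top of the hood that roofs the channel's end, photometer x 0, y 72 mm, 126 mm above the work surface; the hood spans y 42 to 102 mm and is 67 mm wide, with 69 mm clear height above the deck inside, so the cartridge must be slid in under it.
- ball (a joint): Sprung brass ball, 22 mm across, in the channel's near (-x) wall at photometer y 20 mm, centre 11 mm above the deck, standing 5.5 mm into the channel. Value in m: 0 = out, grows to 0.009 pressed in; 0.003 to 0.006 while the cartridge's side passes, under 0.001 once in the notch. Spring 3.9 N plus 1.3 N per mm. Pushing past takes about 5 to 12 N, then less up to the solid stop.
- shutter (a joint): Red-knobbed shutter lever, in rad: starts near 0 (leaning 0.5 rad to the photometer's -x), 1.0 = all the way over (0.5 rad to +x). Hinge along photometer y at x 5, y 160 mm, 67 mm above the work surface, on a block 70 x 50 mm, 25 mm high; stem 10 mm thick, 80 mm from hinge to knob centre. Stays where left; about 1 N at the knob.
- shutter_tip (a point): Centre of the lever's red ball knob, 26 mm across, about 137 mm above the work surface at either end of its swing, 147 mm in the middle.
- wash_bottle: White bottle with blue cap, 64 mm across, 160 mm high, loose; origin centre of underside. Bystander.
- reagent_bottle: Amber glass bottle with black cap, 68 mm across, 140 mm high, loose; origin centre of underside. Bystander.
- beaker: Glass beaker, 70 mm across, 90 mm high, loose; origin centre of underside. Bystander.

How it is judged:
By the outcome, as a careful person would: the job done as asked, in the order asked, and still so for the second after the job is handed in, with the robot touching nothing.
It also fails if it takes over 58 s, if anything falls off the work surface, if the arm or the gripper's body presses on something with over 40 N, if the wrist force passes 120 N, or if a joint passes its speed limit or range.

ROBOT

A 6-joint arm with a two-finger parallel gripper is mounted at the origin on the work surface. World frame = base frame: x ahead of the robot, y to its left, z up, the work surface at z = 0. Lengths are in m, angles in degrees, forces in N, time in s.
With the tool pointing down it reaches from about 0.4 to 0.825 m from the base axis. Payload 7 kg.
Tool frame: the origin (TCP) lies midway between the tips of the shut fingers; the grasp point (between the pads) lies 19 mm behind it; z points along the fingers, y is the direction in which the jaws open and shut (so a half turn about z gives the same grasp; the last joint's range is limited). The gripper opens to 88 mm and grips with 3 to 60 N. Pads are 19 mm wide; open, the fingers measure 130 mm over their backs; the gripper's body (78 mm by 193 mm) begins 47 mm behind the grasp point.
Start: joints at [-51.962, 20.546, 0.682, 0, -70.136, -16.507], TCP at [0.248, -0.628, 0.227] pointing down, gripper open.
Joint ranges: [-176.03, 176.03], [-82.01, 121.73], [-58.28, 71.71], [-173.87, 95.51], [-174.79, -0.11], [-173.66, 173.66]. Speed limits (degrees/s): [136.94, 136.94, 172.46, 180, 180, 180].

INTERFACE

Orientations are given as [roll, pitch, yaw] about the fixed x, y, z axes, in that order (R = Rz(yaw) Ry(pitch) Rx(roll)).
In Python, from plant import ctrl, snapshot gives the robot as it stands.
- The arm moves only by the shell command python3 -m pendant 'ROWS'. ROWS is JSON, a list of rows, each a list of 7 numbers: the shift along the tool's x, y, z in m, then the turn, a rotation vector about the tool's x, y, z in rad, then the opening, from -1 (shut) to 1 (fully open), so that 0 is half open. In form: [[x, y, z, ax, ay, az, jaw], ...]. A call has 1 to 12 rows; each row is the pose to reach, as a shift and turn from the pose commanded when the call began, along the tool's axes at that moment; what a row does not reach only later rows make up. A row lasts 1/8 s, in which the tool goes at most 62.5 mm and 10.7 degrees, less where a joint would pass 70% of its speed; a pose out of reach is approached as far as the arm can. A call with a gripper value outside its range is refused whole. The fingers move at their own pace and stop on an object; the grip force is fixed at half the most. Time passes only in rows, so rows that repeat a pose let the fingers close. It gives the time, the measured TCP pose, the force and the opening at its end, in the units of the state.
- ctrl.get_obs(): the state, without advancing time (a new reading comes with each control period).
- snapshot(name): name is "side" or "top" or "wrist"; returns a dict with "image" (480x640x3 uint8, blue, green, red), "mtx" (3x3 intrinsics, pixels), "eye" and "attitude" of the camera in the world; the wrist camera has in their place "tool_from_camera" (4x4, takes a point from camera to tool coordinates, whose origin is the TCP and whose axes are the flange's). Camera axes: x right, y up, looking along -z (the intrinsics and any distortion apply to the point x, -y, -z); pixel columns grow to the right and rows downward; lengths in m; the calibration is good to about 2 mm. A picture is of the moment at which its call begins: read the wrist's pose just before it. There is no depth.
- ctrl.close_job(): hands the job in, once; it reports no verdict.
The state is a dict: "clock": time; "joint_pos": joint angles; "qvel": joint speeds; "tau": joint torques, N m; "tool_pos": TCP position; "orientation": TCP orientation; "force": force on the tool from outside, world axes, zero at the start; "moment": the same for the moment, N m; "opening": finger opening in m.
Only numpy, scipy, OpenCV 4.12 (cv2) and the standard library are available. Lean on these libraries where they do the work, as an engineer would, in place of code of your own. Each camera call takes 0.05 s, during which the arm holds its last target.

## Working session

There is one attempt and no reset: what is moved stays moved. The work goes in short steps, Python scripts to look and compute and a shell command to move; the robot and the scene stay as the last step left them, time stands still between calls to the robot, and variables do not carry over. Pictures are saved under pics/ and viewed, and the job is handed in when it is done.

```bash
ls; mkdir -p pics
python3 - <<'E'
from plant import ctrl, snapshot
import cv2
o=ctrl.get_obs(); print(o)
for n in ("side","top","wrist"):
    s=snapshot(n); cv2.imwrite(f"pics/{n}0.png",s["image"]); print(n,{k:v for k,v in s.items() if k!="image"})
E
```

```text
pics
{'clock': 0.0, 'joint_pos': array([-5.19617535e+01,  2.05929981e+01,  6.33946673e-01, -2.12341903e-02,
       -7.01359192e+01, -1.65067051e+01]), 'qvel': array([-0.02178272,  0.0368346 ,  0.03595908, -0.25176932, -0.00921816,
       -0.00214293]), 'tau': array([-1.57075365e-04, -5.82728863e+01,  2.93060786e+01,  6.99712381e+00,
        7.12120032e-03, -1.60877821e-04]), 'tool_pos': array([ 0.24753237, -0.62744652,  0.22560286]), 'orientation': array([ 1.79903271e+02, -7.84789689e-03, -1.58475684e+02]), 'force': array([-0.02435384,  0.11371685, -0.16545238]), 'moment': array([ 0.01845785,  0.01148041, -0.05691401]), 'opening': 0.0875298888657573}
side {'mtx': array([[587.16207447,   0.        , 335.13190828],
       [  0.        , 587.16207447, 251.50305205],
       [  0.        ,   0.        ,   1.        ]]), 'eye': array([0.08414063, 1.11561381, 1.1859021 ]), 'attitude': array([  48.00225331,   -1.12266072, -152.89585862])}
top {'mtx': array([[543.62307135,   0.        , 312.37376609],
       [  0.        , 543.62307135, 240.13486008],
       [  0.        ,   0.        ,   1.        ]]), 'eye': array([0.52018961, 0.06233984, 1.49124179]), 'attitude': array([  4.15973271,   0.50616265, -89.00880524])}
wrist {'mtx': array([[427.58710502,   0.        , 319.2846112 ],
       [  0.        , 427.58710502, 236.93907319],
       [  0.        ,   0.        ,   1.        ]]), 'tool_from_camera': array([[-8.97415195e-04,  9.63736660e-01,  2.66853601e-01,
         7.34845581e-02],
       [ 9.99999589e-01,  8.98276682e-04,  1.18839158e-04,
        -4.59791276e-04],
       [-1.25178715e-04,  2.66853599e-01, -9.63737071e-01,
        -1.58439041e-01],
       [ 0.00000000e+00,  0.00000000e+00,  0.00000000e+00,
         1.00000000e+00]])}
```

View pics/top0.png

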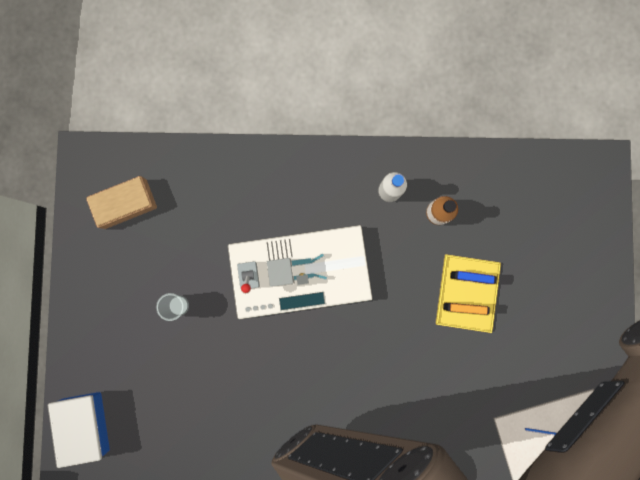

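View pics/side0.png

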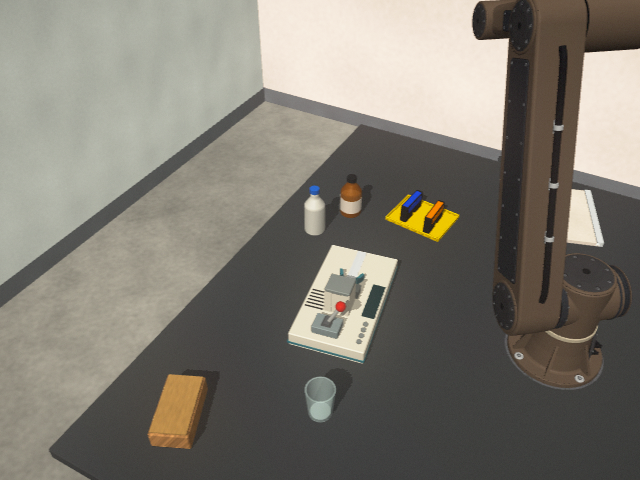

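View pics/wrist0.png

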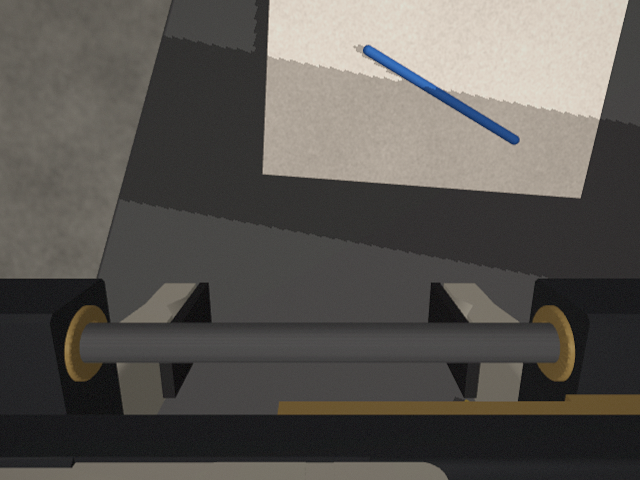

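The top view shows the photometer around (300,272), the amber cartridge at (467,309), blue at (473,277) and the red knob at (246,288). The beaker is at (172,307), and the bottles at (394,185) and (443,210).

```bash
cat > h.py <<'E'
from plant import ctrl, snapshot
import cv2, numpy as np
from scipy.spatial.transform import Rotation as Ro
def rpy(a): return Ro.from_euler('xyz',a,degrees=True).as_matrix()
def cam(s,obs=None):
    if 'eye' in s: return np.array(s['eye']),rpy(s['attitude'])
    T=np.array(s['tool_from_camera']);R=rpy(obs['orientation'])
    return np.array(obs['tool_pos'])+R@T[:3,3],R@T[:3,:3]
def plane(s,uv,z,obs=None):
    e,R=cam(s,obs);K=s['mtx'];uv=np.atleast_2d(uv).astype(float)
    d=np.c_[(uv[:,0]-K[0,2])/K[0,0],-(uv[:,1]-K[1,2])/K[1,1],-np.ones(len(uv))]@R.T
    return e+d*((z-e[2])/d[:,2])[:,None]
def proj(s,P,obs=None):
    e,R=cam(s,obs);K=s['mtx'];p=(np.atleast_2d(P)-e)@R
    return np.c_[K[0,0]*p[:,0]/-p[:,2]+K[0,2],K[1,1]*p[:,1]/p[:,2]+K[1,2]]
def mask(img,lo,hi,roi=None):
    h=cv2.cvtColor(img,cv2.COLOR_BGR2HSV);m=cv2.inRange(h,np.array(lo),np.array(hi))
    if roi:
        k=np.zeros_like(m);x0,y0,x1,y1=roi;k[y0:y1,x0:x1]=255;m&=k
    return m
def big(m):
    c,_=cv2.findContours(m,cv2.RETR_EXTERNAL,cv2.CHAIN_APPROX_NONE);return max(c,key=cv2.contourArea)
E
python3 - <<'E'
from h import *
s=snapshot('top');im=s['image']
for n,lo,hi,roi,z in [('amber',(8,150,150),(19,255,255),(440,295,500,320),.059),('blue',(105,150,100),(130,255,255),(440,265,505,290),.059),('tray',(20,120,120),(35,255,255),(430,245,510,340),.012),('cream',(10,5,190),(35,70,255),(220,215,380,330),.045),('red',(0,150,120),(6,255,255),(230,270,260,300),.137)]:
    m=mask(im,lo,hi,roi);c=cv2.convexHull(big(m));P=plane(s,c[:,0],z)[:,:2]
    r=cv2.minAreaRect((P*1000).astype(np.float32));print(n,cv2.contourArea(c),np.round(r[0],1),np.round(r[1],1),round(r[2],2)); 
    if n=='cream': print(np.round(cv2.boxPoints(r),1))
for n in [(398,181),(449,206)]: print(plane(s,[n],.15))
s=snapshot('top');cv2.imwrite('pics/zt.png',cv2.resize(s['image'][210:340,215:385],None,fx=4.5,fy=4.5,interpolation=cv2.INTER_CUBIC))
cv2.imwrite('pics/zt2.png',cv2.resize(s['image'][240:345,420:520],None,fx=5.5,fy=5.5,interpolation=cv2.INTER_CUBIC))
E
```

```text
amber 295.0 [ 452.3 -333. ] [94.4 22. ] 86.27
blue 248.5 [ 534.1 -352.6] [96.2 18.8] 83.21
tray 4042.5 [ 491.4 -345.9] [153.8 191.7] 82.36
cream 10052.0 [540.5 110.3] [198.6 357.6] 9.2
[[413.9 270.9]
 [471.1 -82.1]
 [667.2 -50.3]
 [610.  302.7]]
red 46.0 [496.5 240.1] [19.8 17.4] 1.48
[[ 0.76868891 -0.13476514  0.15      ]]
[[ 0.70801714 -0.26140801  0.15      ]]
```

Run:
```python
import cv2
a=cv2.imread('pics/zt.png');print(a.shape)
```

```text
(585, 765, 3)
```

View pics/zt.png

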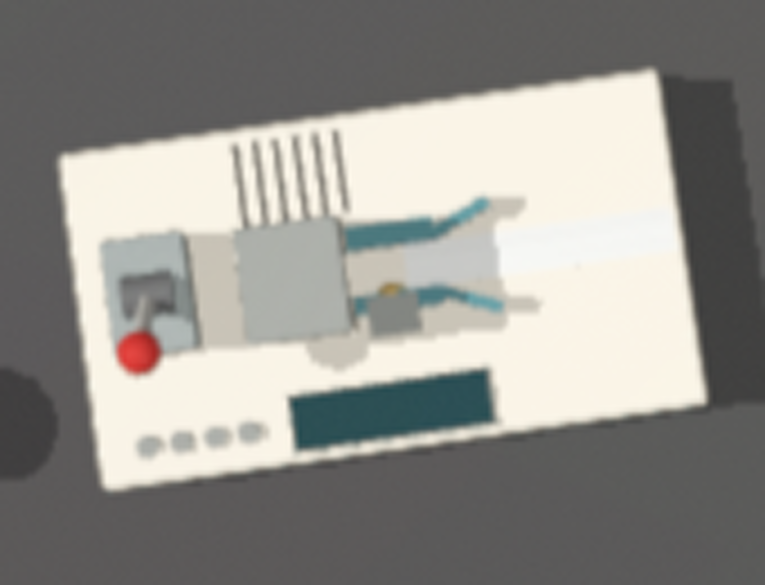

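View pics/zt2.png

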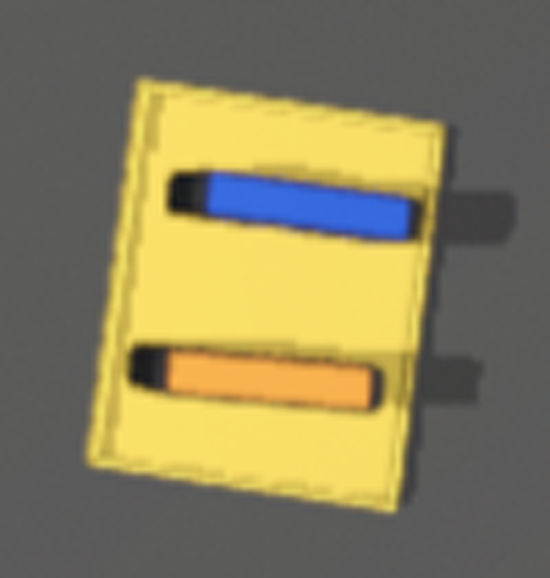

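```bash
cat >> h.py <<'E'
def go(x,y,z,yaw):
    o=ctrl.get_obs();R=rpy(o['orientation']);Rt=rpy([180,0,yaw])
    d=R.T@(np.array([x,y,z])-o['tool_pos']);w=Ro.from_matrix(R.T@Rt).as_rotvec()
    print('shift',np.round(d,4),'rot',np.round(w,4));
E
python3 - <<'E'
from h import *
go(.455,-.275,.22,-86)
E
```

```text
shift [-0.3223  0.252   0.0063] rot [ 7.0000e-04  4.0000e-04 -1.2649e+00]
```

```bash
python3 -m pendant '[[-0.322,0.252,0.006,0,0,-1.265,0.3],[-0.322,0.252,0.006,0,0,-1.265,0.3],[-0.322,0.252,0.006,0,0,-1.265,0.3],[-0.322,0.252,0.006,0,0,-1.265,0.3],[-0.322,0.252,0.006,0,0,-1.265,0.3],[-0.322,0.252,0.006,0,0,-1.265,0.3],[-0.322,0.252,0.006,0,0,-1.265,0.3],[-0.322,0.252,0.006,0,0,-1.265,0.3],[-0.322,0.252,0.006,0,0,-1.265,0.3],[-0.322,0.252,0.006,0,0,-1.265,0.3]]'
python3 - <<'E'
from h import *
o=ctrl.get_obs();s=snapshot('wrist');im=s['image'];cv2.imwrite('pics/w1.png',im)
m=mask(im,(8,150,120),(19,255,255));c=big(m);P=plane(s,c[:,0],.059,o)[:,:2]*1000
r=cv2.minAreaRect(P.astype(np.float32));print(o['tool_pos'],o['orientation'],r,cv2.boundingRect(c));print(cv2.boxPoints(r))
E
```

```text
clock: 1.5
tool_pos: [0.4543, -0.276, 0.2205]
orientation: [180.0, 0.0, -86.1]
force: [-0.5, 0.4, 0.3]
opening: 0.0569
[ 0.45427774 -0.2759686   0.22051839] [ 1.79989694e+02  1.92200852e-03 -8.60975319e+01] ((449.8454895019531, -334.68231201171875), (94.9483413696289, 18.770673751831055), 86.11254119873047) (308, 69, 44, 136)
[[ 437.26315 -381.41095]
 [ 455.99063 -382.68353]
 [ 462.42783 -287.95367]
 [ 443.70035 -286.6811 ]]
```

View pics/w1.png

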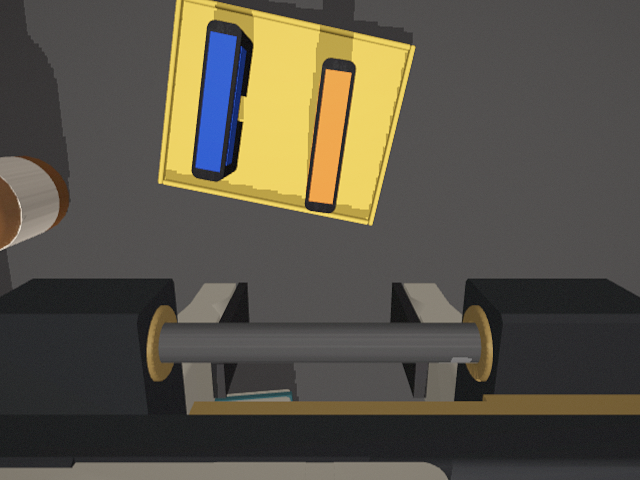

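The wrist view shows the amber strip at (330,137) px and the blue one at (222,100), with clear space between them. Next I move above the trailing end.

Run:
```python
from h import *
go(.4477,-.3676,.22,-93.9)
```

```text
shift [0.0909 0.0127 0.0005] rot [0.0002 0.     0.1361]
```

```bash
python3 -m pendant '[[0.05,0.007,0,0,0,0.08,0.3],[0.091,0.0127,0,0,0,0.136,0.3],[0.091,0.0127,0.05,0,0,0.136,0.3],[0.091,0.0127,0.10,0,0,0.136,0.3],[0.091,0.0127,0.12,0,0,0.136,0.3],[0.091,0.0127,0.12,0,0,0.136,0.3]]'
python3 - <<'E'
from h import *
go(.4477,-.3676,.031,-93.9)
o=ctrl.get_obs();s=snapshot('wrist');im=s['image'];cv2.imwrite('pics/w2.png',im)
m=mask(im,(8,150,120),(19,255,255));c=big(m);P=plane(s,c[:,0],.059,o)[:,:2]*1000
print(cv2.minAreaRect(P.astype(np.float32)))
E
```

```text
clock: 2.3
tool_pos: [0.4468, -0.3672, 0.0988]
orientation: [179.8, 0.1, -93.9]
force: [0.6, -1.0, -0.5]
opening: 0.0569
shift [ 0.0004 -0.0012  0.0678] rot [0.0037 0.0012 0.0002]
((448.2727966308594, -361.06622314453125), (41.45913314819336, 18.570341110229492), 85.97881317138672)
```

View pics/w2.png

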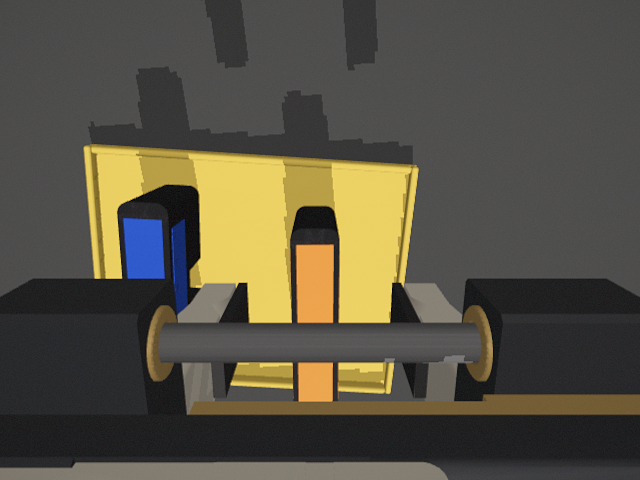

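The amber strip sits midway between the fingers at column 315, and the blue cartridge is clear at left. I'll descend and grip.

```bash
python3 -m pendant '[[0,-0.001,0.03,0,0,0,0.3],[0,-0.001,0.055,0,0,0,0.3],[0,-0.001,0.068,0,0,0,0.3],[0,-0.001,0.068,0,0,0,0.3],[0,-0.001,0.068,0,0,0,-1],[0,-0.001,0.068,0,0,0,-1],[0,-0.001,0.068,0,0,0,-1],[0,-0.001,0.068,0,0,0,-1],[0,-0.001,0.068,0,0,0,-1],[0,-0.001,0.068,0,0,0,-1]]'
python3 - <<'E'
from h import *
o=ctrl.get_obs();print(o['opening'],o['tool_pos'],o['force'])
E
```

```text
clock: 3.6
tool_pos: [0.4496, -0.3671, 0.0329]
orientation: [-180.0, -0.0, -93.8]
force: [-1.1, 1.9, 4.8]
opening: 0.0239
0.023850112831524335 [ 0.44957835 -0.36705201  0.0328719 ] [-1.13594162  1.88383778  4.79226434]
```

```bash
python3 -m pendant '[[0,0,-0.02,0,0,0,-1],[0,0,-0.05,0,0,0,-1],[0,0,-0.10,0,0,0,-1],[0,0,-0.15,0,0,0,-1],[0,0,-0.15,0,0,0,-1]]'
python3 - <<'E'
from h import *
o=ctrl.get_obs();print(o['opening'])
go(.549,.086,.30,-80.8)
E
```

```text
clock: 4.22
tool_pos: [0.4515, -0.3681, 0.1866]
orientation: [-179.6, -0.2, -93.8]
force: [0.9, 0.5, -2.4]
opening: 0.0238
0.02378062764063836
shift [-0.4592 -0.0683 -0.1142] rot [-0.0065 -0.0036 -0.2261]
```

```bash
python3 -m pendant '[[-0.055,-0.008,-0.014,0,0,-0.03,-1],[-0.110,-0.016,-0.028,0,0,-0.06,-1],[-0.165,-0.024,-0.042,0,0,-0.09,-1],[-0.22,-0.032,-0.056,0,0,-0.12,-1],[-0.275,-0.040,-0.07,0,0,-0.15,-1],[-0.33,-0.05,-0.084,0,0,-0.18,-1],[-0.385,-0.058,-0.1,0,0,-0.2,-1],[-0.43,-0.066,-0.114,0,0,-0.22,-1],[-0.459,-0.0683,-0.114,0,0,-0.226,-1],[-0.459,-0.0683,-0.114,0,0,-0.226,-1],[-0.459,-0.0683,-0.114,0,0,-0.226,-1]]'
python3 - <<'E'
from h import *
o=ctrl.get_obs();s=snapshot('wrist');im=s['image'];cv2.imwrite('pics/w3.png',im);print(o['opening'],o['tool_pos'],o['orientation'])
s=snapshot('side');cv2.imwrite('pics/s3.png',s['image'])
E
```

```text
clock: 5.6
tool_pos: [0.5472, 0.0862, 0.2951]
orientation: [179.9, -0.0, -80.8]
force: [-0.3, -0.0, -2.7]
opening: 0.0239
0.023893008483322233 [0.54723584 0.08621479 0.29513461] [ 1.79860592e+02 -2.77620031e-02 -8.08223982e+01]
```

View pics/w3.png

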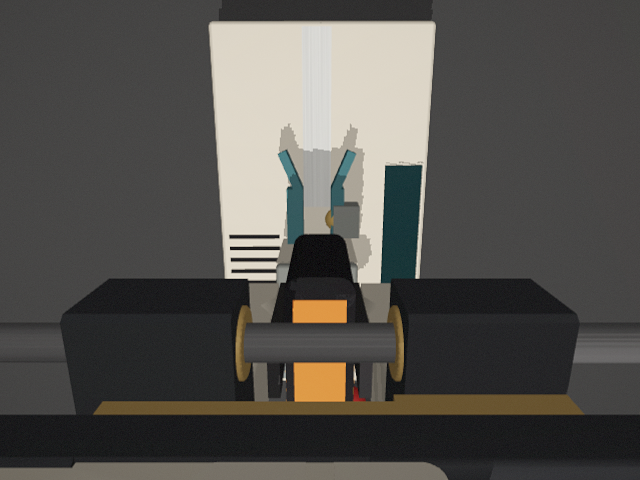

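View pics/s3.png

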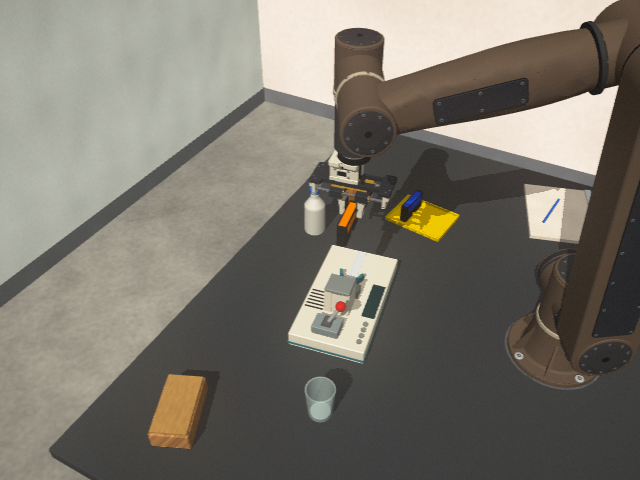

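The wrist view shows the deck's end edge at row 22, its sides at columns ~210 to 435, and the channel walls at columns 303 and 331 around row 200. The cartridge is held straight.

Run:
```python
from h import *
o=ctrl.get_obs();s=snapshot('wrist');im=s['image']
h=cv2.cvtColor(im,cv2.COLOR_BGR2HSV)
m=((h[...,2]>150)).astype(np.uint8)*255
L=[];Rr=[]
for r in range(40,260,5):
    c=np.where(m[r,200:440])[0]+200
    L.append((c[0]-.5,r))
    if r<160 : Rr.append((c[-1]+.5,r))
T=[]
for c in range(225,425,5):
    q=np.where(m[:60,c])[0]; T.append((c,q[0]-.5))
def fit(P):
    v=cv2.fitLine((P[:,:2]*1000).astype(np.float32),cv2.DIST_HUBER,0,.01,.01).ravel();return v
PL,PR,PT=[plane(s,x,.045,o) for x in (L,Rr,T)]
lL,lR,lT=fit(PL),fit(PR),fit(PT)
for l in (lL,lR,lT): print(np.round(l,3),np.degrees(np.arctan2(l[1],l[0])))
d=(lL[:2]*np.sign(lL[1])+lR[:2]*np.sign(lR[1]));d/=np.linalg.norm(d);n=np.array([d[1],-d[0]])
a,b=lL[2:]@n,lR[2:]@n;print('n offsets',a,b,'width',a-b,'yaw',np.degrees(np.arctan2(-d[0],d[1])))
t=lT[2:]@d
org=n*((a+b)/2+5)+d*(t+155);print('origin',org)
# teal walls
tm=mask(im,(80,60,40),(105,255,200),(270,145,362,245));
for r in range(192,240,6):
    c=np.where(tm[r])[0];print(r,c[0],c[c<317].max(),c[c>317].min() if (c>317).any() else None,c[-1])
    uv=[(c[c<317].max()+.5,r),(c[c>317].min()-.5,r)] if (c>317).any() else None
    if uv:
        P=plane(s,uv,.065,o)[:,:2]*1000;print('  ',np.round((P-org)@n,2),np.round((P-org)@d,2))
```

```text
[ 1.61000e-01 -9.87000e-01  6.43397e+02  8.08760e+01] -80.71798
[ 1.61000e-01 -9.87000e-01  4.59477e+02 -2.01360e+01] -80.71199
[ 9.86000e-01  1.64000e-01  5.60579e+02 -6.78960e+01] 9.452529
n offsets 648.01587 450.2076 width 197.80826 yaw 9.285012
origin [547.2476   86.98197]
192 287 302 331 343
   [ 13.53 -12.18] [-8.92 -8.81]
198 287 302 331 343
   [ 13.61 -12.2 ] [-3.34 -3.23]
204 288 303 331 344
   [ 12.76 -12.22] [2.28 2.39]
210 288 303 332 333
   [ 12.84 -13.17] [7.94 8.06]
216 288 303 332 332
   [ 12.92 -13.19] [13.65 13.76]
222 288 303 None 303
228 288 303 332 333
   [ 13.07 -13.23] [25.19 25.31]
234 288 303 None 303
```

Run:
```python
from h import *
go(.5689,-.0443,.082,-80.72)
```

```text
shift [ 0.1316 -0.0006  0.2142] rot [ 0.0007 -0.0002 -0.0031]
```

```bash
python3 -m pendant '[[0.05,0,0,0,0,-0.002,-1],[0.10,0,0.01,0,0,-0.002,-1],[0.1316,0,0.04,0,0,-0.002,-1],[0.1316,0,0.09,0,0,-0.002,-1],[0.1316,0,0.14,0,0,-0.002,-1],[0.1316,0,0.18,0,0,-0.002,-1],[0.1316,0,0.205,0,0,-0.002,-1],[0.1316,0,0.2142,0,0,-0.002,-1],[0.1316,0,0.2142,0,0,-0.002,-1],[0.1316,0,0.2142,0,0,-0.002,-1]]'
python3 - <<'E'
from h import *
go(.5689,-.0443,.0739,-80.72)
s=snapshot('side');cv2.imwrite('pics/s4.png',cv2.resize(s['image'][170:330,270:430],None,fx=3.7,fy=3.7,interpolation=cv2.INTER_CUBIC))
s=snapshot('top');cv2.imwrite('pics/t4.png',cv2.resize(s['image'][200:340,220:400],None,fx=4,fy=4,interpolation=cv2.INTER_CUBIC))
E
```

```text
clock: 7.0
tool_pos: [0.5697, -0.0435, 0.0837]
orientation: [-179.9, -0.0, -80.7]
force: [0.1, -0.5, -2.1]
opening: 0.0239
shift [0.0007 0.001  0.0098] rot [-0.0022 -0.0001  0.0001]
```

View pics/s4.png

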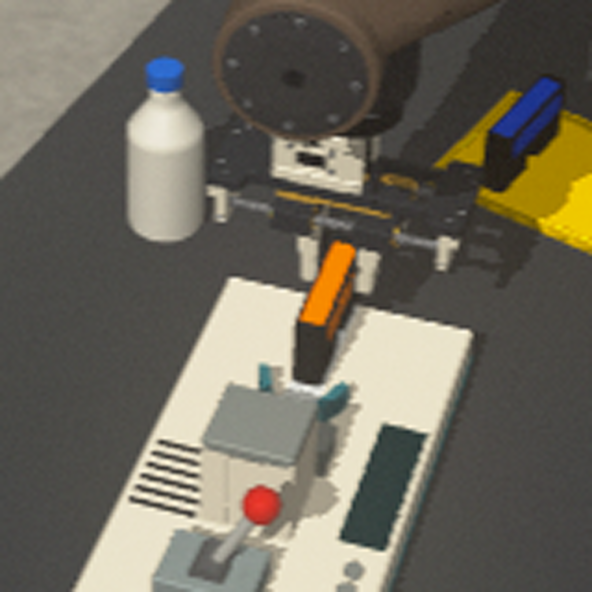

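View pics/t4.png

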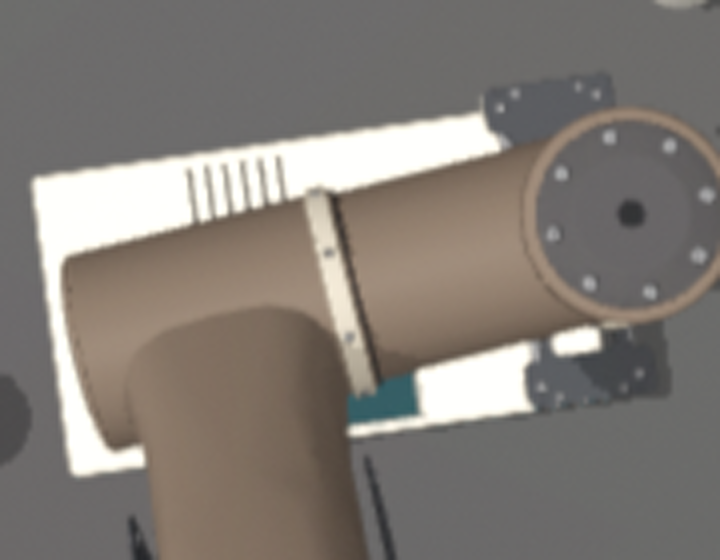

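The cartridge hangs upright and lined up with the channel in the side view (strip around (330,285)). I'll lower it to deck contact.

```bash
python3 -m pendant '[[0.0005,0.001,0.004,0,0,0,-1],[0.0005,0.001,0.008,0,0,0,-1],[0.0005,0.001,0.0095,0,0,0,-1],[0.0005,0.001,0.0105,0,0,0,-1],[0.0005,0.001,0.0105,0,0,0,-1]]'
python3 - <<'E'
from h import *
go(.5689,-.0443,.0739,-80.72)
E
```

```text
clock: 7.72
tool_pos: [0.5679, -0.0441, 0.0738]
orientation: [-180.0, -0.0, -80.7]
force: [-8.5, 2.6, 17.3]
opening: 0.0239
shift [ 0.0003 -0.001  -0.0001] rot [-0.0004 -0.0005  0.0008]
```

```bash
python3 -m pendant '[[0,-0.0007,-0.001,0,0,0,-1],[-0.012,-0.0007,-0.001,0,0,0,-1],[-0.025,-0.0007,-0.001,0,0,0,-1],[-0.038,-0.0007,-0.001,0,0,0,-1],[-0.045,-0.0007,-0.001,0,0,0,-1],[-0.045,-0.0007,-0.001,0,0,0,-1]]'
python3 - <<'E'
from h import *
o=ctrl.get_obs()
d=np.array([-.1613,.9869]);n=np.array([.9869,.1613])
p=o['tool_pos'][:2]*1000-[547.4,87];print('phot',p@n,p@d,o['force'][:2]@n,o['force'][:2]@d,o['force'][2],o['moment'])
E
```

```text
clock: 8.48
tool_pos: [0.5624, 0.0016, 0.0738]
orientation: [-179.9, 0.0, -80.6]
force: [-2.5, 1.5, 7.5]
opening: 0.024
phot 0.9985809130118959 -86.6954340075278 -2.235938967699268 1.898100034913155 7.524910707062077 [ 0.59605434  0.61857545 -0.03880881]
```

```bash
cat >> h.py <<'E'
def st():
    o=ctrl.get_obs();d=np.array([-.1613,.9869]);n=np.array([.9869,.1613])
    p=o['tool_pos'][:2]*1000-[547.4,87];f=o['force'];print('phot %.1f %.1f z %.1f F %.1f %.1f %.1f'%(p@n,p@d,o['tool_pos'][2]*1000,f[:2]@n,f[:2]@d,f[2]),o['moment'].round(2),o['orientation'].round(2),o['opening'])
E
python3 -m pendant '[[0,0.0007,-0.0005,0,0,0,-1],[-0.008,0.0007,-0.0005,0,0,0,-1],[-0.016,0.0007,-0.0005,0,0,0,-1],[-0.024,0.0007,-0.0005,0,0,0,-1],[-0.030,0.0007,-0.0005,0,0,0,-1],[-0.030,0.0007,-0.0005,0,0,0,-1]]'
python3 -c "from h import *;st()"
```

```text
clock: 9.22
tool_pos: [0.5584, 0.0317, 0.074]
orientation: [-179.7, 0.1, -80.7]
force: [6.7, 1.8, -0.9]
opening: 0.0238
phot 1.9 -56.3 z 74.0 F 6.9 0.7 -0.9 [ 1.02 -2.62 -0.56] [-1.797e+02  7.000e-02 -8.072e+01] 0.02378339397672991
```

```bash
python3 -m pendant '[[-0.008,0,0,0,0,0,-1],[-0.016,0,0,0,0,0,-1],[-0.024,0,0,0,0,0,-1],[-0.032,0,0,0,0,0,-1],[-0.038,0,0,0,0,0,-1],[-0.038,0,0,0,0,0,-1]]'
python3 -c "from h import *;st()"
```

```text
clock: 9.98
tool_pos: [0.551, 0.0691, 0.0739]
orientation: [-179.8, 0.1, -80.7]
force: [3.9, 5.5, 2.4]
opening: 0.0236
phot 0.7 -18.2 z 73.9 F 4.7 4.8 2.4 [ 1.97 -1.25 -0.3 ] [-1.7982e+02  8.0000e-02 -8.0690e+01] 0.02355192800135271
```

```bash
python3 -m pendant '[[-0.003,0,0,0,0,0,-1],[-0.005,0,0,0,0,0,-1],[-0.0065,0,0,0,0,0,-1],[-0.0065,0,0,0,0,0,-1]]'
python3 -c "from h import *;st()"
```

```text
clock: 10.48
tool_pos: [0.5502, 0.0737, 0.0739]
orientation: [-179.9, -0.1, -80.7]
force: [7.5, -5.7, 0.5]
opening: 0.0236
phot 0.6 -13.6 z 73.9 F 6.5 -6.9 0.5 [-1.92 -2.97 -0.1 ] [-1.7985e+02 -5.0000e-02 -8.0680e+01] 0.023576197605151464
```

```bash
python3 -m pendant '[[-0.001,0,0,0,0,0,-1],[-0.002,0,0,0,0,0,-1],[-0.002,0,0,0,0,0,-1]]'
python3 -c "from h import *;st()"
```

```text
clock: 10.85
tool_pos: [0.5502, 0.0738, 0.074]
orientation: [-179.9, -0.2, -80.7]
force: [12.6, -16.7, -1.9]
opening: 0.0241
phot 0.6 -13.5 z 74.0 F 9.7 -18.5 -1.9 [-5.69 -4.65 -0.09] [-179.88   -0.18  -80.69] 0.02407197417252894
```

Force rises steeply with no motion, so it's at the solid stop. I'll relax, open and rise, then look.

```bash
python3 -m pendant '[[0.0013,0,0,0,0,0,-1],[0.0013,0,0,0,0,0,-0.1],[0.0013,0,0,0,0,0,-0.1],[0.0013,0,0,0,0,0,-0.1],[0.0013,0,-0.03,0,0,0,-0.1],[0.0013,0,-0.08,0,0,0,-0.1],[0.0013,0,-0.13,0,0,0,-0.1],[0.0013,0,-0.18,0,0,0,-0.1],[0.0013,0,-0.2,0,0,0,-0.1],[0.0013,0,-0.2,0,0,0,-0.1]]'
python3 - <<'E'
from h import *
st()
s=snapshot('side');cv2.imwrite('pics/s5.png',cv2.resize(s['image'][220:360,270:430],None,fx=4,fy=4,interpolation=cv2.INTER_CUBIC))
s=snapshot('wrist');cv2.imwrite('pics/w5.png',s['image'])
E
```

```text
clock: 12.1
tool_pos: [0.5489, 0.075, 0.275]
orientation: [-179.8, 0.1, -80.7]
force: [-0.7, 0.1, -1.6]
opening: 0.0396
phot -0.5 -12.1 z 275.0 F -0.7 0.2 -1.6 [ 0.07  0.11 -0.03] [-1.7983e+02  6.0000e-02 -8.0700e+01] 0.039631232704921734
```

View pics/s5.png

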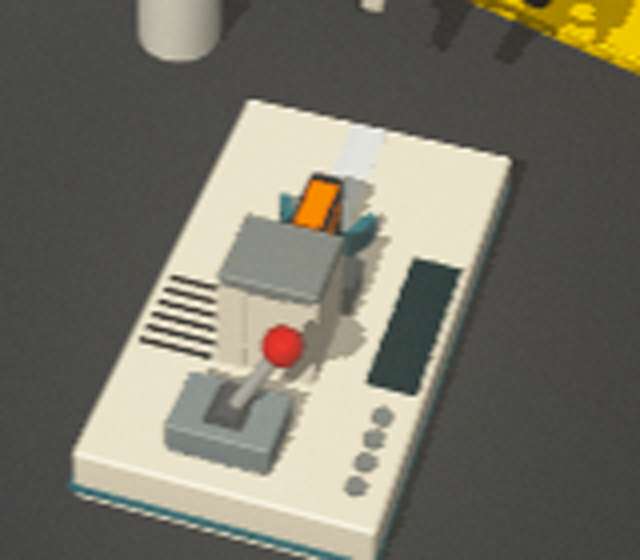

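View pics/w5.png

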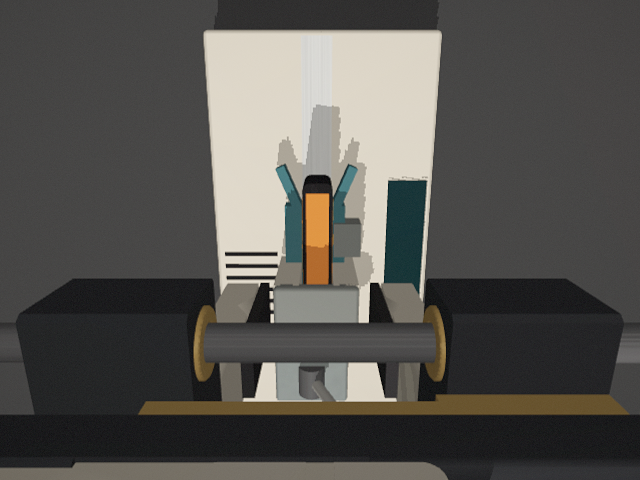

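The cartridge stands in the channel with its strip running under the hood, its trailing end at about (317,195) in the wrist view. I'll measure its depth.

Run:
```python
from h import *
o=ctrl.get_obs();s=snapshot('wrist');im=s['image']
m=mask(im,(5,130,90),(19,255,255),(295,170,340,283));c=big(m)
P=plane(s,c[:,0],.100,o)[:,:2]*1000-[547.4,87];d=np.array([-.1613,.9869]);n=np.array([.9869,.1613])
a=P@n;b=P@d;print('strip x',a[(b<20)].min(),a[b<20].max(),'y end',b.min(), 'expected -27.5')
q=np.c_[a,b];
for y in (-20,-5,10,25): k=abs(b-y)<1.5;print(y,a[k].min(),a[k].max())
# check deck end edge again
T=[]
h=cv2.cvtColor(im,cv2.COLOR_BGR2HSV)
for cc in range(230,420,5): T.append((cc,np.where(h[:80,cc,2]>150)[0][0]-.5))
print('deck end', np.median((plane(s,T,.045,o)[:,:2]*1000-[547.4,87])@d))
t=snapshot('top')
e,_=cam(t); 
m=mask(t['image'],(0,150,120),(6,255,255),(215,250,290,330));cR=cv2.moments(m,True);uvt=(cR['m10']/cR['m00'],cR['m01']/cR['m00']) if cR['m00'] else None
S=snapshot('side');m=mask(S['image'],(0,150,120),(6,255,255),(300,280,380,340));cR=cv2.moments(m,True);uvs=(cR['m10']/cR['m00'],cR['m01']/cR['m00'])
print(uvt,uvs)
for z in (.137,.14):
    for ss,uv in((t,uvt),(S,uvs)):
        if uv: X=plane(ss,[uv],z)[0]*1000;p=X[:2]-[547.4,87];print(z,X,p@n,p@d)
```

```text
strip x -9.583024238895167 8.69297967549786 y end -27.94622005092928 expected -27.5
-20 -9.428241799622807 8.667889609502812
-5 -9.489682152796691 8.032106351456111
10 -9.54929576659117 8.178515744580428
25 -9.610328090558522 8.3284089517157
deck end -154.73459451860955
None (340.26582278481015, 306.1898734177215)
0.137 [495.65932736 239.18297919 137.        ] -26.515755283585328 158.5351526547379
0.14 [494.48232895 241.68968834 140.        ] -27.27300282921397 161.19887376128995
```

The cartridge is home: strip end at y -27.9 mm against the expected -27.5. Now the lever, with the knob at photometer (-27, 159).

Run:
```python
from h import *
go(.4478,.2318,.275,-80.72);go(.4478,.2318,.126,-80.72)
t=snapshot('top');print(plane(t,[(177,306)],.09))
```

```text
shift [-0.1715  0.0734 -0.0029] rot [ 0.0024 -0.0005  0.    ]
shift [-0.1716  0.073   0.1461] rot [ 0.0024 -0.0005  0.    ]
[[0.44655224 0.42109077 0.09      ]]
```

```bash
python3 -m pendant '[[-0.05,0.022,0,0,0,0,-1],[-0.10,0.044,0,0,0,0,-1],[-0.15,0.065,0,0,0,0,-1],[-0.1715,0.0735,0,0,0,0,-1],[-0.1715,0.0735,0,0,0,0,-1],[-0.1715,0.0735,0.05,0,0,0,-1],[-0.1715,0.0735,0.10,0,0,0,-1],[-0.1715,0.0735,0.135,0,0,0,-1],[-0.1715,0.0735,0.146,0,0,0,-1],[-0.1715,0.0735,0.146,0,0,0,-1],[-0.1715,0.0735,0.146,0,0,0,-1]]'
python3 - <<'E'
from h import *
st()
o=ctrl.get_obs();s=snapshot('wrist');cv2.imwrite('pics/w6.png',s['image'])
s=snapshot('side');cv2.imwrite('pics/s6.png',cv2.resize(s['image'][180:420,250:500],None,fx=2.4,fy=2.4,interpolation=cv2.INTER_CUBIC))
E
```

```text
clock: 13.78
tool_pos: [0.4493, 0.2325, 0.1288]
orientation: [-179.9, 0.1, -80.7]
force: [-0.8, -0.0, -0.5]
opening: 0.0002
phot -73.4 159.4 z 128.8 F -0.8 0.1 -0.5 [0.03 0.12 0.03] [-1.7989e+02  6.0000e-02 -8.0720e+01] 0.00024243494051304
```

View pics/s6.png

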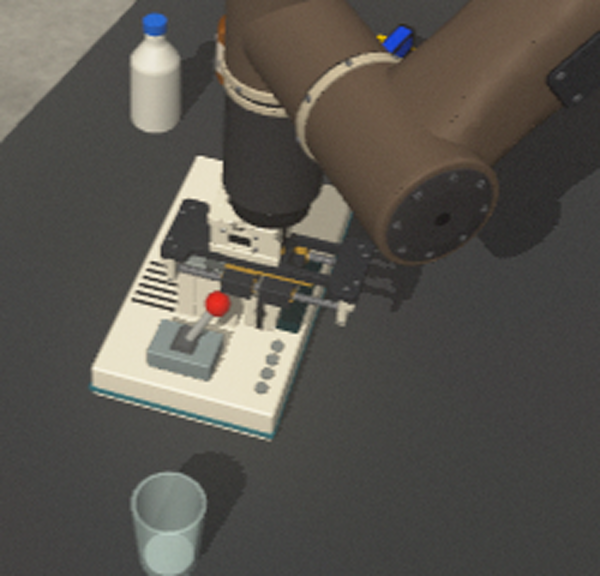

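View pics/w6.png

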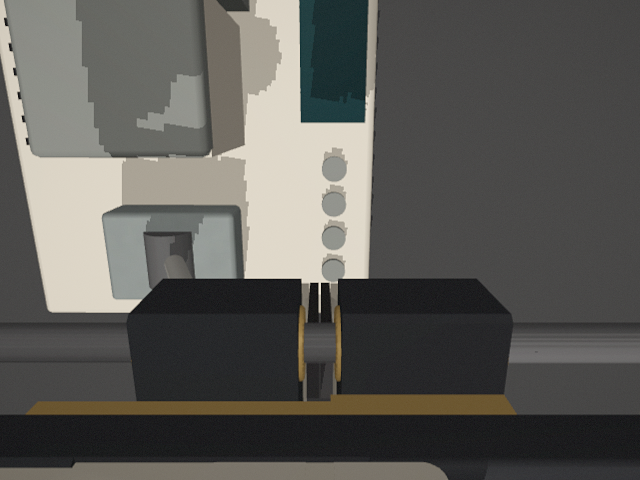

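The fingers stand clear on the -x side of the knob, which is at (217,303) in the side view. I'll push towards +x.

```bash
python3 -m pendant '[[0,-0.01,0.002,0,0,0,-1],[0,-0.02,0.002,0,0,0,-1],[0,-0.03,0.002,0,0,0,-1],[0,-0.04,0.002,0,0,0,-1],[0,-0.05,0.002,0,0,0,-1],[0,-0.06,0.002,0,0,0,-1],[0,-0.068,0.002,0,0,0,-1],[0,-0.074,0.002,0,0,0,-1],[0,-0.074,0.002,0,0,0,-1]]'
python3 - <<'E'
from h import *
st()
s=snapshot('side');cv2.imwrite('pics/s7.png',cv2.resize(s['image'][220:360,270:430],None,fx=4,fy=4,interpolation=cv2.INTER_CUBIC))
E
```

```text
clock: 15.0
tool_pos: [0.5217, 0.2439, 0.1252]
orientation: [180.0, -0.0, -80.7]
force: [0.1, 0.3, -1.1]
opening: 0.0002
phot -0.0 159.0 z 125.2 F 0.1 0.3 -1.1 [-0.03  0.13  0.05] [180.    -0.   -80.73] 0.00021795790064906687
```

View pics/s7.png

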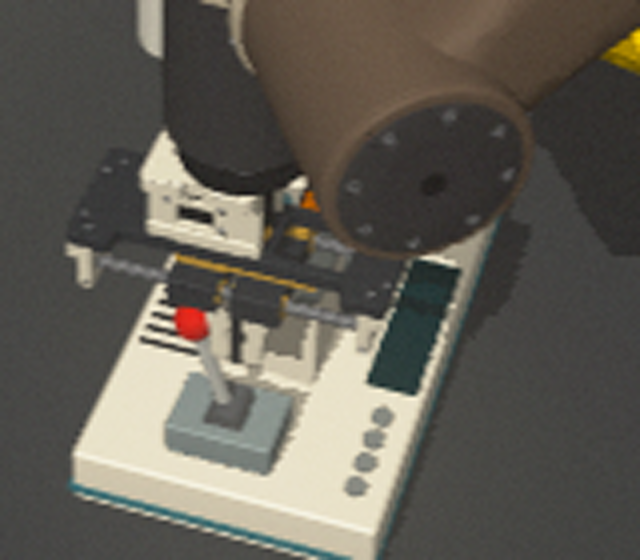

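The knob has swung over to (190,322) px and follows the finger. I'll carry on to the stop.

```bash
python3 -m pendant '[[0,-0.004,0,0,0,0,-1],[0,-0.008,0,0,0,0,-1],[0,-0.010,0,0,0,0,-1],[0,-0.010,0,0,0,0,-1]]'
python3 -c "from h import *;st()"
```

```text
clock: 15.55
tool_pos: [0.5314, 0.2455, 0.1253]
orientation: [-180.0, 0.0, -80.7]
force: [0.3, 0.4, 0.4]
opening: 0.0003
phot 9.8 159.0 z 125.3 F 0.3 0.4 0.4 [-0.05  0.14 -0.01] [-179.99    0.    -80.72] 0.00031968096351618787
```

```bash
python3 -m pendant '[[0,-0.003,0,0,0,0,-1],[0,-0.006,0,0,0,0,-1],[0,-0.006,0,0,0,0,-1]]'
python3 -c "from h import *;st()"
```

```text
clock: 15.92
tool_pos: [0.5375, 0.2465, 0.1254]
orientation: [-180.0, 0.0, -80.7]
force: [-0.4, -0.1, -0.1]
opening: 0.0004
phot 15.9 159.0 z 125.4 F -0.4 -0.0 -0.1 [ 0.01  0.19 -0.02] [-179.99    0.    -80.72] 0.0003836014896598926
```

```bash
python3 -m pendant '[[0,-0.003,0,0,0,0,-1],[0,-0.006,0,0,0,0,-1],[0,-0.006,0,0,0,0,-1]]'
python3 - <<'E'
from h import *
st()
s=snapshot('side');cv2.imwrite('pics/s8.png',cv2.resize(s['image'][220:360,270:430],None,fx=4,fy=4,interpolation=cv2.INTER_CUBIC))
m=mask(s['image'],(0,150,100),(6,255,255),(290,270,400,350));c=cv2.moments(m,True);P=plane(s,[(c['m10']/c['m00'],c['m01']/c['m00'])],.137)[0]*1000-[547.4,87,0]
print(P[:2]@[.9869,.1613],P[:2]@[-.1613,.9869],c['m00'])
E
```

```text
clock: 16.3
tool_pos: [0.5388, 0.2464, 0.1251]
orientation: [179.6, -0.1, -80.7]
force: [-20.3, 0.9, 12.9]
opening: 0.0005
phot 17.2 158.7 z 125.1 F -19.9 4.2 12.9 [0.52 7.78 0.12] [ 1.7956e+02 -6.0000e-02 -8.0740e+01] 0.00045939560162107146
46.925840745628236 162.48081137862724 56.0
```

View pics/s8.png

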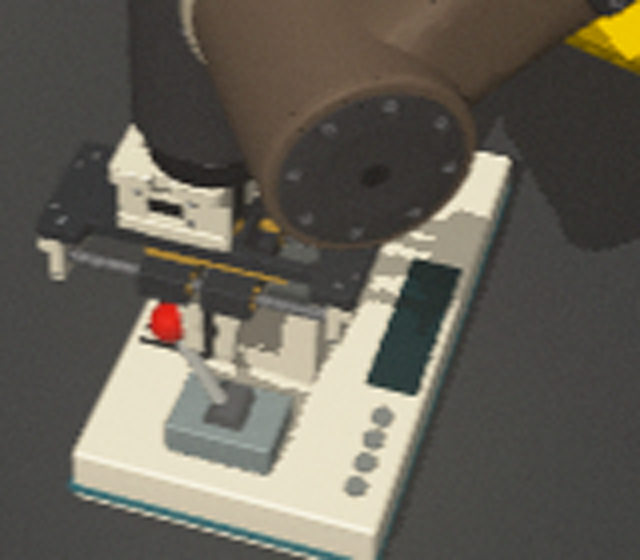

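The lever is at its stop: 20 N with no further motion, knob at photometer x about 45 mm. I'll back off, rise and draw clear.

```bash
python3 -m pendant '[[0,0.005,0,0,0,0,-1],[0,0.03,0,0,0,0,-1],[0,0.03,-0.04,0,0,0,-1],[0,0.03,-0.09,0,0,0,-1],[0,0.06,-0.14,0,0,0,-1],[0,0.11,-0.17,0,0,0,-1],[0,0.15,-0.17,0,0,0,-1],[0,0.15,-0.17,0,0,0,-1],[0,0.15,-0.17,0,0,0,-1]]'
python3 - <<'E'
from h import *
st()
s=snapshot('side');cv2.imwrite('pics/s9.png',cv2.resize(s['image'][150:430,270:530],None,fx=2.1,fy=2.1,interpolation=cv2.INTER_CUBIC))
for z in(.137,):
  m=mask(s['image'],(0,150,100),(6,255,255),(290,270,400,350));c=cv2.moments(m,True);P=plane(s,[(c['m10']/c['m00'],c['m01']/c['m00'])],z)[0]*1000-[547.4,87,0]
  print(P[:2]@[.9869,.1613],P[:2]@[-.1613,.9869],c['m00'])
s=snapshot('top');cv2.imwrite('pics/t9.png',s['image'])
E
```

```text
clock: 17.48
tool_pos: [0.3954, 0.2236, 0.2959]
orientation: [-179.9, 0.1, -80.7]
force: [0.7, -0.4, 0.2]
opening: 0.0008
phot -127.9 159.3 z 295.9 F 0.6 -0.5 0.2 [0.08 0.09 0.06] [-1.7992e+02  5.0000e-02 -8.0680e+01] 0.0007563312152451828
45.170833938796235 160.61140537032102 74.0
```

View pics/s9.png

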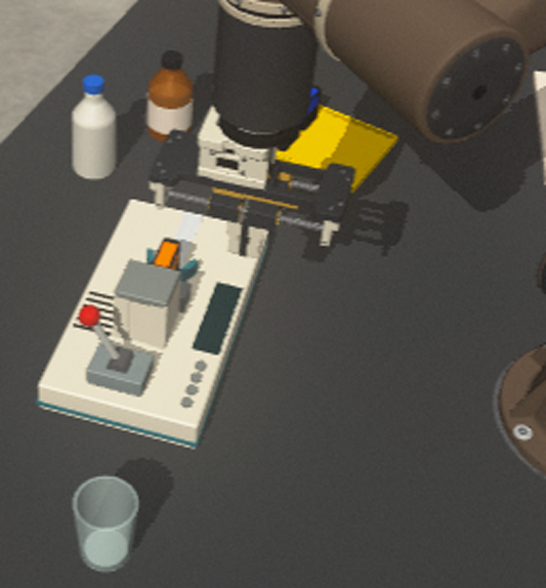

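View pics/t9.png

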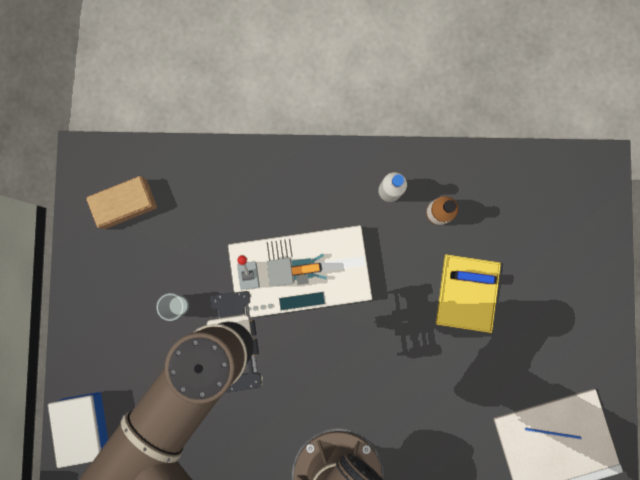

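Everything stands as it should: knob at (242,260) in the top view, amber strip under the hood, blue cartridge, bottles and beaker unmoved. One last depth check from the top camera, then I hand in.

Run:
```python
from h import *
s=snapshot('top');m=mask(s['image'],(5,130,120),(19,255,255),(285,258,335,282));c=big(m)
P=plane(s,c[:,0],.100)[:,:2]*1000-[549,86.6];print('strip end y',(P@[-.16,.987]).min(),'x',(P@[.987,.16]).min(),(P@[.987,.16]).max())
st();print(ctrl.close_job())
```

```text
strip end y -28.554705522366085 x -10.710474921491054 10.607228575110401
phot -127.7 159.1 z 295.0 F -0.7 -0.5 0.8 [ 0.    0.07 -0.01] [ 1.7997e+02 -4.0000e-02 -8.0750e+01] 0.0002342740061153646
the job is handed in; nothing more can be done
None
```

I loaded the amber cartridge into the photometer, pushed the red lever over to its stop, and handed the job in at about 17.6 s.

**Cartridge:** It slid upright past the ball until it met the solid stop (about 18 N with no further motion). The wrist camera put its strip end at y = -27.9 mm, against -27.5 mm expected at home. The final, coarser top-camera check gave -28.6 mm, within calibration error. I could not read the ball joint, so I'm inferring the click from the cartridge's depth and the forces.

**Lever:** It stopped against about 20 N. After I let go, the knob stayed at photometer x ≈ 45 mm, against 43 mm nominal for all the way over.

**Everything else:** In the last pictures the blue cartridge, bottles and beaker are where they started. The gripper is clear of everything and the wrist force is near zero.

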